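# Close up a leaf drill jig and point out the bush

### The job

Make the drill jig ready and show which hole comes first. With the fingertips, push the wooden offcut along the jig's channel until it butts against the end stop, then swing the hinged leaf over until it lies fully closed on the jig. Then point straight down at the widest of the three drill bushes in the leaf, fingertips centred two to three centimetres above it, hold still there for a good two seconds without touching anything, and finish still pointing; only push the parts, never lift the offcut, and leave the other things on the bench where they are.

Things in the scene. Friction and masses are not known exactly. Their poses are not given: they have to be found in the camera images.
- jig: Leaf drill jig, screwed to the bench. Origin: centre of the underside of its base plate, 190 (x) x 112 (y) x 12 mm; x runs along the channel from its open end (robot side) to the end stop, y left, z up. Channel on y = 0, 45 mm wide, floor at z = 12 mm, between side rails from x = -8 to 70 mm, 33 mm high; before them only 19 mm high screw heads at the plate's corners (x -83, y +-46).
- end_stop (a point): Middle of the face of the end stop that the offcut must butt against: jig x = 70 mm, y = 0, 22 mm above the bench; the stop reaches 32 mm. Axes as the jig's.
- offcut: Wooden offcut loose in the channel, 42 (own x) x 110 (own y, along the channel) x 19 mm, origin at the centre of its underside. At the start its far end is 20 to 45 mm short of the stop, its near end sticks out before the rails. Home, its origin is at jig x = 15 mm and its near end at x = -40 mm, still before the rails, so a fingertip can push it all the way. It slides easily (a few N).
- leaf (a joint): Hinge of the leaf, rad: 0 = fully closed, flat over the channel; starts open at 1.95 to 2.2, leaning outwards to the left (jig +y). Stiff: it stays where it is left; 2 to 4 N at the edge moves it. A steel keeper (10 mm thick, 16 mm deep) under the leaf's near end drops in 3.5 mm behind the offcut's near end, so the leaf cannot close before the offcut is home.
- leaf_hinge (a point): On the hinge axis (along jig x, at y = 48 mm, 37 mm above the bench), at the middle of the leaf's length, jig x = 6 mm. The leaf is an aluminium plate 124 mm long, 8 mm thick, reaching 88 mm from the axis; closed, its top is 41 mm above the bench. Axes turn with the leaf: x as jig x, y from the free edge to the hinge, z out of the outer face (up when closed).
- leaf_tab (a point): Outer face of the thumb tab (44 mm long, 6 mm thick, reaching 102 mm from the hinge axis) at the middle of the leaf's free edge, 100 mm from the hinge axis. Closed it lies at jig x = 6, y = -52 mm, 40 mm above the bench. Axes as leaf_hinge.
- wide_bush (a point): Centre of the upper mouth of the widest drill bush: 16 mm bore, dark steel head 25 mm across, 3.5 mm proud of the leaf. Three bushes (bores 6, 9, 16 mm) stand 36 mm apart along the leaf's middle line; the widest is nearest the end stop. Closed it lies at jig x = 42 mm, y = 0, 44.5 mm above the bench. Axes as leaf_hinge.
- tape: yellow tape measure, about 36x82x63 mm, stands to the right of the jig; a bystander, to be left alone (origin: centre of its underside)
- pliers: pliers with red handles, 64x161x14 mm, lying near the front edge of the bench; a bystander, to be left alone (origin: centre of its underside)
- pencil_marker: white marker with a black cap, 23x132x17 mm, lying near the front edge; a bystander, to be left alone (origin: centre of its underside)
- driver: screwdriver with a yellow handle, 32x197x31 mm, lying near the front edge; a bystander, to be left alone (origin: centre of its underside)
- tin: open round tin of screws, 81 mm across, 36 mm high, to the left of the jig; a bystander, to be left alone (origin: centre of its underside)
- spare_offcut: spare wooden offcut, 42x110x19 mm, lying flat on the bench to the right of the jig; not the one to be drilled; a bystander, to be left alone (origin: centre of its underside)
There are look-alikes about, which are no part of the job. What is shaped like the offcut but purple is not meant.

How it is judged (in metres and radians):
On the way, in this order (a step that is already met when the one before it is completed fails the run):
1. the offcut is against the end stop (within 3 mm) while the leaf is still open (x of offcut in the frame of jig between 0.012 and 0.018 m and y of offcut in the frame of jig between -0.005 and 0.005 m and z of offcut in the frame of jig below 0.015 m and value of joint leaf above 1 rad), for 0.2 s.
2. the leaf is fully closed over the offcut, which is still against the stop (x of offcut in the frame of jig between 0.012 and 0.018 m and y of offcut in the frame of jig between -0.005 and 0.005 m and z of offcut in the frame of jig below 0.015 m and value of joint leaf below 0.03 rad), for 0.2 s.
3. the tool points straight down at the widest bush from just above, touching nothing, for 1.8 s (all of step 2 and horizontal distance between the grasp point and wide_bush below 0.012 m and z of the grasp point in the frame of wide_bush between 0.02 and 0.065 m and angle between the grasp point's own z axis and vertical above 2.79 rad and contact force between each of the fingers, the arm and anything else below 0.3 N), for 1.8 s.
At the end, for the whole second after the job is handed in: Offcut flat in the channel, at rest, within 3 mm of the stop; leaf closed (below 0.03 rad); tool pointing down (within 20 degrees) at the widest bush, TCP within 12 mm of its axis and 20 to 65 mm above its mouth (fingertips 19 mm lower), touching nothing (all of step 3 and linear speed of offcut below 0.01 m/s).
It fails at once if the offcut is lifted (more than 10 mm off the channel floor) (height (world z) of offcut above 0.022 m).
It fails at once if another thing on the bench is moved by more than 20 mm (distance of any of tape, pliers, pencil_marker, driver, tin, spare_offcut from where it was at the start of the episode above 0.02 m).
It also fails if it takes over 56 s, if anything falls off the work surface, if the arm or the gripper's body presses on something with over 40 N, if the wrist force passes 120 N, or if a joint passes its speed limit or range.

### The arm

A 6-joint arm with a two-finger parallel gripper is mounted at the origin on a cart in front of the work surface, level with it; the furniture and walls round the work are solid. World frame = base frame: x ahead of the robot, y to its left, z up, the work surface at z = 0. Lengths are in mm, angles in rad, forces in N, time in s.
With the tool pointing down it reaches from about 275 to 825 mm from the base axis. Payload 4.9 kg.
Tool frame: the origin (TCP) lies between the finger pads, 19 mm behind the fingertips; this is the grasp point; z points along the fingers, y is the line along which they close (so a half turn about z gives the same grasp; the last joint's range is limited). The gripper opens to 85 mm and grips with 20 to 120 N. Pads are 22 mm wide; open, the fingers measure 114 mm over their backs; the gripper's body (76 mm by 85 mm) begins 54 mm behind the grasp point. The pads swing forward as they close: fully open they stand 13 mm farther back than shut.
Start: joints at [1.151, 0.326, -0.193, 1.052, 0, 1.437], TCP at [155.053, 527.709, 249.981] pointing down, gripper open.
Joint ranges: [-2.65, 2.65], [-0.97, 1.79], [-1.3, 1.35], [-1.93, 2.1], [-1.47, 1.37], [-3.14, 3.14]. Speed limits (rad/s): [2.57, 2.57, 3.14, 3.14, 3.14, 3.14].

### API

Orientations are given as a unit quaternion [w, x, y, z].
In Python, from rig import env gives the robot as it stands.
- The arm moves only by the shell command python3 -m pendant 'ROWS' [OPENING] [FORCE]. ROWS is JSON, a list of rows, each an object with "delta_pos": the shift along the tool's x, y, z scaled (see below), a list of three; "yaw": the turn about the tool's z scaled (see below). In form: [{"delta_pos": [tx, ty, tz], "yaw": yaw}, ...]. A call has exactly 8 rows; each row is the pose to reach, as a shift and turn from the pose commanded when the call began, along the tool's axes at that moment; what a row does not reach only later rows make up. The controller multiplies each number of a shift by 1 m and each number of a turn by 0.5 rad. A row lasts 1/8 s, in which the tool goes at most 62.5 mm and 10.7 degrees, less where a joint would pass 70% of its speed; a pose out of reach is approached as far as the arm can. A call with a number of a shift or a turn outside -1 to 1 is refused whole. A call with a gripper value outside its range is refused whole. OPENING is the finger opening in mm, from 0 to 85.4, set as the call begins (- or left out, the last holds). The fingers move at their own pace and stop on an object; FORCE is the grip in N (left out, the last holds). Time passes only in rows, so rows that repeat a pose let the fingers close, or fill a call up. It gives the time, the measured TCP pose, the force, the opening and the grip force at its end, in the units of the state.
- env.sense(): the state, without advancing time (a new reading comes with each control period).
- env.get_image(name): name is "side" or "top"; returns a dict with "frame" (420x560x3 uint8, red, green, blue), "intrinsics" (3x3 intrinsics, pixels), "k1" (the pictures are not rectified: a ray, as slopes to the right and down, at radius r is drawn at 1 + k1 r^2 times it, then the intrinsics apply), "rvec" (rotation vector, rad) and "tvec" (3), from world to camera coordinates, as OpenCV has them. Camera axes: x right, y down, z forward; pixel columns grow to the right and rows downward; lengths in mm; the calibration is good to about 2 mm. A picture is of the moment at which its call begins. There is no depth.
- env.sign_off(): hands the job in; it is judged then, once.
The state is a dict: "clock": time; "joints": joint angles; "joint_velocities": joint speeds; "tau": joint torques, N m; "tool_pos": TCP position; "tcp_rot": TCP orientation; "wrist_force": force on the tool from outside, world axes, zero at the start; "moment": the same for the moment, N m; "width": opening from 0.0 (shut) to 1.0 (fully open); "grip_force": force on a finger pad.
Only numpy, scipy, OpenCV 4.12 (cv2) and the standard library are available. Lean on these libraries where they do the work, as an engineer would, in place of code of your own. Each camera call takes 0.05 s, during which the arm holds its last target. There are 200 camera calls.

## Working session

There is one attempt and no reset: what is moved stays moved. The work goes in short steps, Python scripts to look and compute and a shell command to move; the robot and the scene stay as the last step left them, time stands still between calls to the robot, and variables do not carry over. Pictures are saved under pics/ and viewed, at most 10 in all, crops included, and the job is handed in when it is done.

```bash
ls; mkdir -p pics; cat > h.py <<'E'
import numpy as np, cv2, pickle
from rig import env
def snap(n,tag):
    d=env.get_image(n); pickle.dump(d,open(f'pics/{tag}.pkl','wb')); cv2.imwrite(f'pics/{tag}.png',d['frame'][:,:,::-1]); return d
def load(tag): return pickle.load(open(f'pics/{tag}.pkl','rb'))
def cam(d):
    return np.array(d['intrinsics'],float),np.array([d['k1'],0,0,0,0],float),np.array(d['rvec'],float),np.array(d['tvec'],float)
def pix2w(d,px,z):
    K,D,r,t=cam(d); R=cv2.Rodrigues(r)[0]
    u=cv2.undistortPointsIter(np.array([[px]],float),K,D,None,None,(3,100,1e-10)).ravel()
    ray=R.T@np.array([u[0],u[1],1]); c=-R.T@t.ravel()
    return c+ray*(z-c[2])/ray[2]
def w2pix(d,P):
    K,D,r,t=cam(d); return cv2.projectPoints(np.array(P,float).reshape(-1,1,3),r,t,K,D)[0].reshape(-1,2)
E
python3 - <<'E'
from h import *
a=snap('top','t0');b=snap('side','s0')
im=np.hstack([a['frame'],b['frame']])
for d in(a,b): print(d['intrinsics'],d['k1'],d['rvec'],d['tvec'])
print(env.sense())
E
```

```text
pics
[[432.4027081    0.         279.04226444]
 [  0.         432.4027081  210.7729057 ]
 [  0.           0.           1.        ]] -0.062009359414355425 [ 2.04598814 -2.15028081  0.25264044] [  10.37948902  515.51489028 1124.37778062]
[[382.67136952   0.         272.09076693]
 [  0.         382.67136952 208.91222321]
 [  0.           0.           1.        ]] -0.02975185724089291 [ 2.1708199  -0.25172836  0.10702903] [-475.22022075  129.26014527  915.64703327]
{'clock': 0.1, 'joints': array([ 1.15081406e+00,  3.26858683e-01, -1.93469279e-01,  1.05198310e+00,
       -2.04407928e-05,  1.43658758e+00]), 'joint_velocities': array([ 0.0001781 , -0.00182108,  0.00296428,  0.0011781 , -0.00105845,
        0.00163052]), 'tau': array([ 1.40567545e-04, -4.44238365e+01,  2.63038158e+01,  7.86413642e-03,
       -1.56287583e-04, -8.04991700e-07]), 'tool_pos': array([154.84759067, 527.25431532, 249.29168191]), 'tcp_rot': array([-1.97356660e-04,  1.42400992e-01,  9.89808761e-01, -7.31270746e-04]), 'wrist_force': array([-0.01515239,  0.20557901, -0.11919833]), 'moment': array([ 0.01465454,  0.0589105 , -0.01314992]), 'grip_force': 0.0, 'width': 1.003441112745025}
```

View pics/t0.png

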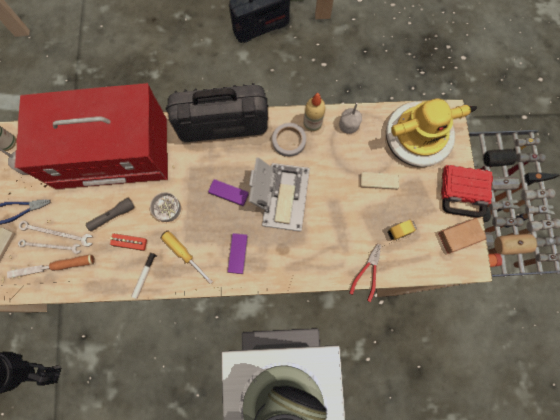

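View pics/s0.png

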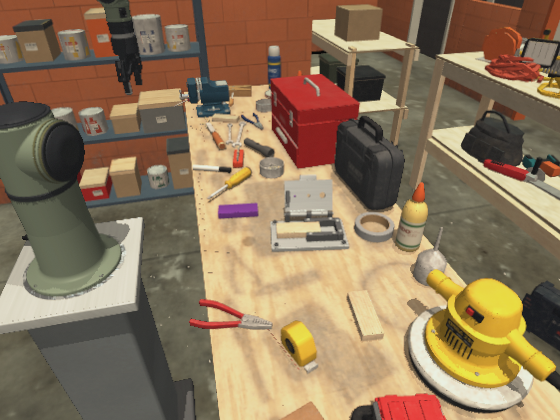

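The top view shows the jig around (285,197), open end towards the robot (down) and the leaf leaning left at (260,182). Purple decoys are at (228,192) and (237,253). I'll enlarge both views for corners.

```bash
python3 - <<'E'
from h import *
for tag,(x0,y0,x1,y1),s in(('t0',(240,145,320,240),6),('s0',(255,165,360,260),6)):
    im=load(tag)['frame'][y0:y1,x0:x1,::-1]
    im=cv2.resize(im,None,fx=s,fy=s,interpolation=cv2.INTER_CUBIC)
    for x in range(x0,x1,10): cv2.putText(im,str(x),((x-x0)*s,10),0,.35,(0,0,255),1); cv2.line(im,((x-x0)*s,12),((x-x0)*s,18),(0,0,255),1)
    for y in range(y0,y1,10): cv2.putText(im,str(y),(0,(y-y0)*s+4),0,.35,(0,0,255),1);cv2.line(im,(24,(y-y0)*s),(30,(y-y0)*s),(0,0,255),1)
    cv2.imwrite(f'pics/{tag}c.png',im)
E
```

```text
(no output)
```

View pics/t0c.png

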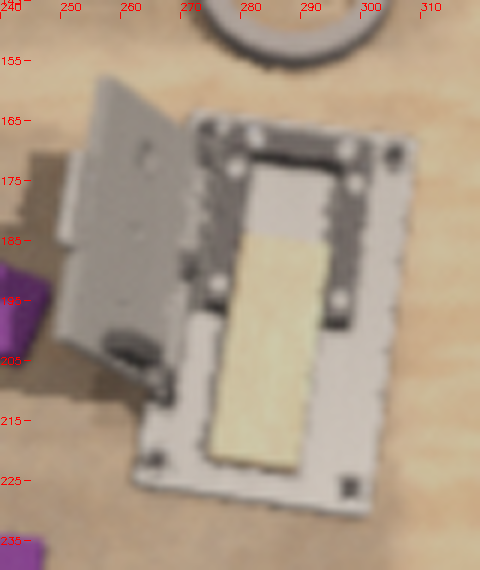

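View pics/s0c.png

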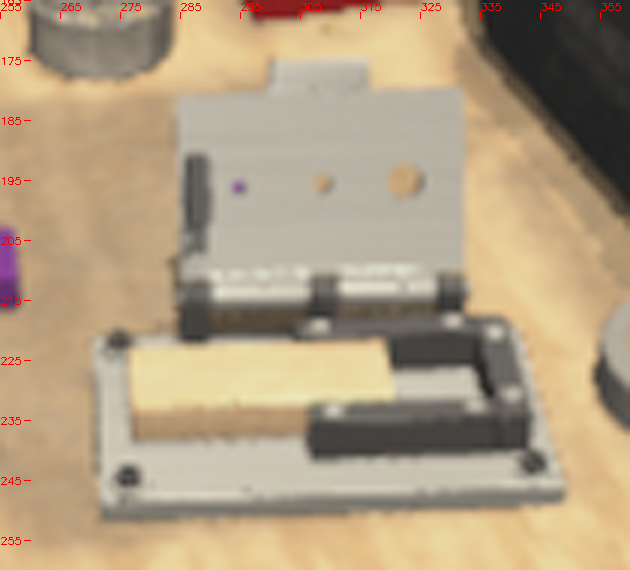

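The crops give plate corners (top view: (272,164), (309,168), (301,231), (262,226)), leaf edge, tab and offcut corners. Next I'll fit the jig pose, leaf angle and offcut position.

```bash
cat > fit.py <<'E'
from h import *
from scipy.optimize import least_squares
T=load('t0');S=load('s0')
def jw(p,P):
    x,y,a=p[:3]; c,s=np.cos(a),np.sin(a); P=np.array(P,float)
    return np.c_[x+c*P[:,0]-s*P[:,1], y+s*P[:,0]+c*P[:,1], P[:,2]]
def leafpt(th,x,d,z): # distance d from axis, z out of outer face
    # closed: y=48-d, z=37+z ; opening turns free edge up and to +y
    return [x,48-d*np.cos(th)+z*np.sin(th),37+d*np.sin(th)+z*np.cos(th)]
if __name__=='__main__':
    def pred(p):
        th=p[3];ox=p[4]
        c=[[95,56,12],[95,-56,12],[-95,-56,12],[-95,56,12]]
        t=jw(p,c+[[ox-55,21,31],[ox-55,-21,31],[ox+55,21,31],[ox+55,-21,31]])
        s=jw(p,[[-95,-56,12],[95,-56,12],[-95,56,12]]+[[ox-55,-21,31]]+[leafpt(th,-56,88,-4),leafpt(th,68,88,-4),leafpt(th,-16,102,-3),leafpt(th,28,102,-3)])
        return np.r_[w2pix(T,t),w2pix(S,s)]
    obs=np.array([(271.7,163.7),(308.8,168),(301.3,231),(262.3,225.8),(274.5,221.7),(289.5,223.7),(280.5,184.2),(294.7,185),
      (271.7,248.3),(348.8,246.2),(271.2,221.7),(277.2,233),(284.7,181.2),(332.2,179.7),(300.7,175),(316.3,175.5)])
    f=least_squares(lambda p:(pred(p)-obs).ravel(),[500,0,-.1,2.1,-15],loss='soft_l1')
    print(f.x); print((pred(f.x)-obs).round(1).tolist())
    p=f.x; np.save('p.npy',p)
    for n,P in dict(nearend=[p[4]-55,0,22],home_near=[-40,0,22],bush=[42,0,44.5],hinge=[6,48,37],edge=leafpt(p[3],6,88,4),tab=leafpt(p[3],6,100,3)).items(): print(n,jw(p,[P])[0].round(1))
E
python3 fit.py; python3 -c "
from h import *
s=env.sense();print(s['tool_pos'],cv2.Rodrigues(np.eye(3))[0].T)
from scipy.spatial.transform import Rotation as R
q=s['tcp_rot'];print(R.from_quat([*q[1:],q[0]]).as_matrix().round(3))"
```

```text
[ 5.71286178e+02 -3.86482088e+01 -1.90424550e-01  1.95535670e+00
 -2.80351251e+01]
[[0.0, -1.6], [0.8, -0.9], [-0.1, -0.8], [-0.2, -1.0], [0.3, -0.7], [0.2, -0.6], [-0.2, -0.5], [0.2, 0.7], [-0.8, 0.2], [0.0, -0.4], [-1.5, -0.9], [-2.0, 0.2], [-0.8, 0.2], [0.1, 0.2], [-1.3, 0.4], [0.3, -0.6]]
nearend [489.8 -22.9  22. ]
home_near [532.  -31.1  22. ]
bush [612.5 -46.6  44.5]
hinge [586.3   7.3  37. ]
edge [593.2  43.4 117.1]
tab [593.9  46.9 128.6]
[154.84759067 527.25431532 249.29168191] [[0. 0. 0.]]
[[-0.959  0.282 -0.001]
 [ 0.282  0.959 -0.001]
 [ 0.    -0.002 -1.   ]]
```

```bash
cat > go.py <<'E'
import sys
from h import *
from fit import jw
from scipy.spatial.transform import Rotation as R
p=np.load('p.npy')
s=env.sense(); q=s['tcp_rot']; M=R.from_quat([*q[1:],q[0]]).as_matrix()
ja=np.array([np.cos(p[2]),np.sin(p[2])]);jb=np.array([-ja[1],ja[0]]);d=s['tool_pos'][:2]-p[:2]
print('t',s['clock'],'jig',(d@ja).round(1),(d@jb).round(1),'tip z',(s['tool_pos'][2]-19).round(1),'F',s['wrist_force'].round(1),'w',s['width'])
want=np.pi+p[2]; dy=(want-np.arctan2(M[1,0],M[0,0])+np.pi)%(2*np.pi)-np.pi
print('yaw',round(-dy/.5,3))
for a in sys.argv[1:]:   # jig x,y,tip z
    x,y,z=map(float,a.split(',')); w=jw(p,[[x,y,z+19]])[0]
    print(a,'world',w.round(),'delta',(M.T@(w-s['tool_pos'])/1000).round(4))
E
python3 go.py -- 2>/dev/null; python3 go.py -130,0,200 -130,0,19
```

```text
t 0.1 jig -516.0 476.9 tip z 230.3 F [-0.   0.2 -0.1] w 1.003441112745025
yaw -0.191
t 0.1 jig -516.0 476.9 tip z 230.3 F [-0.   0.2 -0.1] w 1.003441112745025
yaw -0.191
-130,0,200 world [444. -14. 219.] delta [-0.4297 -0.4379  0.0309]
-130,0,19 world [444. -14.  38.] delta [-0.4297 -0.4376  0.2119]
```

```bash
python3 -m pendant '[{"delta_pos":[-0.01,-0.01,0],"yaw":0},{"delta_pos":[-0.03,-0.03,0],"yaw":0},{"delta_pos":[-0.06,-0.06,0],"yaw":0},{"delta_pos":[-0.09,-0.09,0],"yaw":-0.05},{"delta_pos":[-0.12,-0.12,0],"yaw":-0.1},{"delta_pos":[-0.15,-0.15,0],"yaw":-0.15},{"delta_pos":[-0.18,-0.18,0],"yaw":-0.19},{"delta_pos":[-0.21,-0.21,0],"yaw":-0.19}]' 0 20; python3 go.py -130,0,150
```

```text
clock: 1.1
tool_pos: [297.5, 265.0, 249.9]
tcp_rot: [0.0, 0.095, 0.995, -0.0]
wrist_force: [1.2, 0.1, 0.5]
width: -0.0
grip_force: 0.0
t 1.1 jig -326.3 246.3 tip z 230.9 F [1.2 0.1 0.5] w -2.7325466730671323e-05
yaw -0.001
-130,0,150 world [444. -14. 169.] delta [-0.1964 -0.2462  0.081 ]
```

Tool axes are now aligned with the jig (tool x = −jig x, tool y = +jig y).

```bash
python3 -m pendant '[{"delta_pos":[-0.03,-0.035,0],"yaw":0},{"delta_pos":[-0.06,-0.075,0],"yaw":0},{"delta_pos":[-0.09,-0.115,0.01],"yaw":0},{"delta_pos":[-0.12,-0.155,0.03],"yaw":0},{"delta_pos":[-0.15,-0.19,0.05],"yaw":0},{"delta_pos":[-0.175,-0.22,0.07],"yaw":0},{"delta_pos":[-0.19,-0.24,0.08],"yaw":0},{"delta_pos":[-0.196,-0.246,0.081],"yaw":0}]'; python3 go.py -130,0,19; python3 -m pendant '[{"delta_pos":[0,0,0.02],"yaw":0},{"delta_pos":[0,0,0.045],"yaw":0},{"delta_pos":[0,0,0.07],"yaw":0},{"delta_pos":[0,0,0.09],"yaw":0},{"delta_pos":[0,0,0.11],"yaw":0},{"delta_pos":[0,0,0.125],"yaw":0},{"delta_pos":[0,0,0.131],"yaw":0},{"delta_pos":[0,0,0.131],"yaw":0}]'; python3 go.py -110,0,19; python3 - <<'E'
from h import *
snap('top','t1')
im=load('t1')['frame'][145:265,225:325,::-1]
cv2.imwrite('pics/t1c.png',cv2.resize(im,None,fx=5,fy=5,interpolation=cv2.INTER_CUBIC))
E
```

```text
clock: 2.1
tool_pos: [442.4, -13.0, 168.3]
tcp_rot: [-0.001, 0.097, 0.995, 0.0]
wrist_force: [-1.0, 0.8, -0.3]
width: 0.0
grip_force: 0.0
t 2.1 jig -131.4 0.7 tip z 149.3 F [-1.   0.8 -0.3] w 3.331635356983667e-05
yaw -0.006
-130,0,19 world [444. -14.  38.] delta [-0.0016 -0.0007  0.1303]
clock: 3.1
tool_pos: [442.9, -11.4, 38.2]
tcp_rot: [-0.0, 0.095, 0.995, 0.0]
wrist_force: [-0.2, -0.2, -0.1]
width: 0.0
grip_force: 0.0
t 3.1 jig -131.2 2.5 tip z 19.2 F [-0.2 -0.2 -0.1] w 0.0003317048497822724
yaw 0.0
-110,0,19 world [463. -18.  38.] delta [-0.0212 -0.0025  0.0002]
```

View pics/t1c.png

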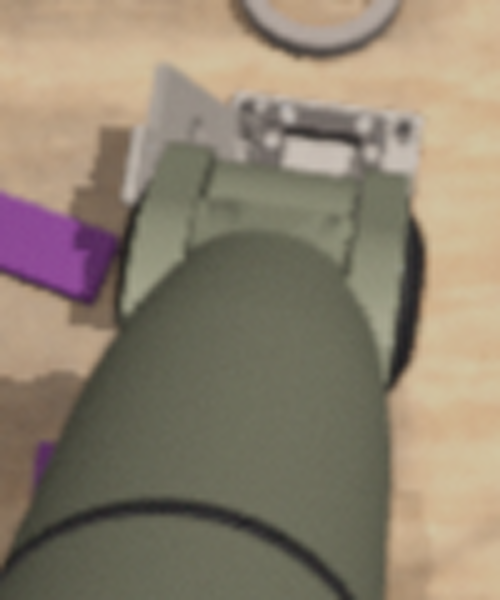

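The arm hides the fingers in the top view, but the measured pose is as planned. Pushing now, and feeling for the stop.

```bash
python3 -m pendant '[{"delta_pos":[-0.008,-0.0025,0],"yaw":0},{"delta_pos":[-0.018,-0.0025,0],"yaw":0},{"delta_pos":[-0.028,-0.0025,0],"yaw":0},{"delta_pos":[-0.038,-0.0025,0],"yaw":0},{"delta_pos":[-0.048,-0.0025,0],"yaw":0},{"delta_pos":[-0.058,-0.0025,0],"yaw":0},{"delta_pos":[-0.066,-0.0025,0],"yaw":0},{"delta_pos":[-0.07,-0.0025,0],"yaw":0}]'; python3 go.py -51,0,19; python3 - <<'E'
from h import *
snap('side','s1')
im=load('s1')['frame'][150:265,225:365,::-1]
cv2.imwrite('pics/s1c.png',cv2.resize(im,None,fx=5,fy=5,interpolation=cv2.INTER_CUBIC))
E
```

```text
clock: 4.15
tool_pos: [512.0, -27.6, 37.9]
tcp_rot: [0.0, 0.095, 0.995, -0.0]
wrist_force: [-2.4, 1.4, 1.9]
width: 0.003
grip_force: 1.2
t 4.15 jig -60.3 -0.3 tip z 18.9 F [-2.4  1.4  1.9] w 0.0025313043395119874
yaw -0.001
-51,0,19 world [521. -29.  38.] delta [-0.0093  0.0003 -0.0001]
```

View pics/s1c.png

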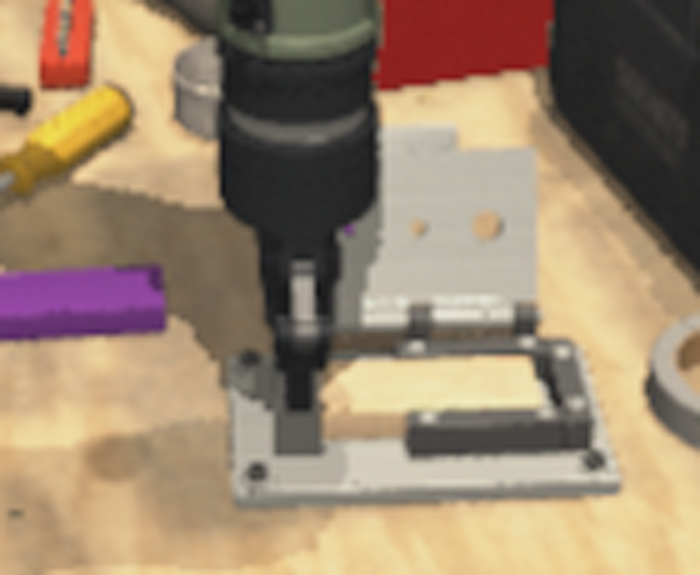

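The fingertips at (300,435) are against the offcut's near end, and a small gap to the stop remains near (545,375). Pushing on in small steps.

```bash
python3 -m pendant '[{"delta_pos":[-0.001,0,0],"yaw":0},{"delta_pos":[-0.002,0,0],"yaw":0},{"delta_pos":[-0.003,0,0],"yaw":0},{"delta_pos":[-0.004,0,0],"yaw":0},{"delta_pos":[-0.005,0,0],"yaw":0},{"delta_pos":[-0.006,0,0],"yaw":0},{"delta_pos":[-0.006,0,0],"yaw":0},{"delta_pos":[-0.006,0,0],"yaw":0}]'; python3 go.py; python3 -m pendant '[{"delta_pos":[-0.001,0,0],"yaw":0},{"delta_pos":[-0.002,0,0],"yaw":0},{"delta_pos":[-0.003,0,0],"yaw":0},{"delta_pos":[-0.004,0,0],"yaw":0},{"delta_pos":[-0.004,0,0],"yaw":0},{"delta_pos":[-0.004,0,0],"yaw":0},{"delta_pos":[-0.004,0,0],"yaw":0},{"delta_pos":[-0.004,0,0],"yaw":0}]'; python3 go.py
```

```text
clock: 5.2
tool_pos: [517.4, -28.6, 38.0]
tcp_rot: [0.0, 0.095, 0.995, -0.0]
wrist_force: [-0.0, 0.1, 0.2]
width: -0.004
grip_force: 0.3
t 5.2 jig -54.8 -0.3 tip z 19.0 F [-0.   0.1  0.2] w -0.003925859415003647
yaw -0.001
clock: 6.2
tool_pos: [521.3, -29.3, 38.0]
tcp_rot: [0.0, 0.095, 0.995, -0.0]
wrist_force: [-0.8, 0.6, -1.0]
width: 0.0
grip_force: 0.3
t 6.2 jig -50.9 -0.3 tip z 19.0 F [-0.8  0.6 -1. ] w 0.0004348184778071622
yaw -0.001
```

```bash
python3 -m pendant '[{"delta_pos":[-0.001,0,0],"yaw":0},{"delta_pos":[-0.002,0,0],"yaw":0},{"delta_pos":[-0.003,0,0],"yaw":0},{"delta_pos":[-0.004,0,0],"yaw":0},{"delta_pos":[-0.004,0,0],"yaw":0},{"delta_pos":[-0.004,0,0],"yaw":0},{"delta_pos":[-0.004,0,0],"yaw":0},{"delta_pos":[-0.004,0,0],"yaw":0}]'; python3 go.py
```

```text
clock: 7.2
tool_pos: [521.5, -29.3, 37.5]
tcp_rot: [-0.003, 0.095, 0.995, 0.0]
wrist_force: [-8.9, 0.9, 7.6]
width: -0.0
grip_force: 4.8
t 7.2 jig -50.7 -0.3 tip z 18.5 F [-8.9  0.9  7.6] w -0.0002028985553159659
yaw -0.0
```

Firm stop at jig x −50.7 (predicted −51) with 9 N: the offcut is home. Backing off, then up.

```bash
python3 -m pendant '[{"delta_pos":[0.008,0,0],"yaw":0},{"delta_pos":[0.02,0,0],"yaw":0},{"delta_pos":[0.025,0,-0.02],"yaw":0},{"delta_pos":[0.025,0,-0.06],"yaw":0},{"delta_pos":[0.025,0,-0.1],"yaw":0},{"delta_pos":[0.025,0,-0.14],"yaw":0},{"delta_pos":[0.025,0,-0.155],"yaw":0},{"delta_pos":[0.025,0,-0.16],"yaw":0}]'; python3 go.py -70,122,178 6,122,178
```

```text
clock: 8.2
tool_pos: [500.8, -25.4, 198.4]
tcp_rot: [0.001, 0.095, 0.995, -0.0]
wrist_force: [-0.1, -0.4, -0.7]
width: 0.001
grip_force: 0.0
t 8.2 jig -71.8 -0.3 tip z 179.4 F [-0.1 -0.4 -0.7] w 0.0010286627978739946
yaw -0.001
-70,122,178 world [526.  94. 197.] delta [-0.0017  0.1223  0.0014]
6,122,178 world [600.  80. 197.] delta [-0.0777  0.1223  0.0015]
```

```bash
python3 -m pendant '[{"delta_pos":[-0.005,0.02,0],"yaw":0},{"delta_pos":[-0.02,0.045,0],"yaw":0},{"delta_pos":[-0.035,0.07,0],"yaw":0},{"delta_pos":[-0.05,0.095,0],"yaw":0},{"delta_pos":[-0.065,0.112,0],"yaw":0},{"delta_pos":[-0.077,0.122,0],"yaw":0},{"delta_pos":[-0.077,0.122,0.01],"yaw":0},{"delta_pos":[-0.077,0.122,0.02],"yaw":0}]'; python3 go.py 6,122,105; python3 -m pendant '[{"delta_pos":[0,0,0.01],"yaw":0},{"delta_pos":[0,0,0.02],"yaw":0},{"delta_pos":[0,0,0.03],"yaw":0},{"delta_pos":[0,0,0.04],"yaw":0},{"delta_pos":[0,0,0.05],"yaw":0},{"delta_pos":[0,0,0.054],"yaw":0},{"delta_pos":[0,0,0.054],"yaw":0},{"delta_pos":[0,0,0.054],"yaw":0}]'; python3 go.py 6,122,105; python3 - <<'E'
from h import *
snap('side','s2');snap('top','t2')
im=load('s2')['frame'][120:265,255:365,::-1]
im2=load('t2')['frame'][135:280,205:315,::-1]
cv2.imwrite('pics/c2.png',cv2.resize(np.hstack([im,im2]),None,fx=3.6,fy=3.6,interpolation=cv2.INTER_CUBIC))
E
```

```text
clock: 9.2
tool_pos: [597.9, 79.6, 175.9]
tcp_rot: [-0.001, 0.095, 0.995, -0.0]
wrist_force: [0.2, -0.4, -1.3]
width: 0.003
grip_force: 0.0
t 9.2 jig 3.8 121.1 tip z 156.9 F [ 0.2 -0.4 -1.3] w 0.0033911312267283643
yaw -0.001
6,122,105 world [600.  80. 124.] delta [-0.0024  0.0009  0.0518]
clock: 10.2
tool_pos: [599.6, 79.9, 124.3]
tcp_rot: [0.0, 0.095, 0.995, 0.0]
wrist_force: [-0.1, -0.1, 0.2]
width: 0.001
grip_force: 0.0
t 10.2 jig 5.4 121.7 tip z 105.3 F [-0.1 -0.1  0.2] w 0.001453909415377158
yaw -0.001
6,122,105 world [600.  80. 124.] delta [-0.0006  0.0003  0.0003]
```

View pics/c2.png

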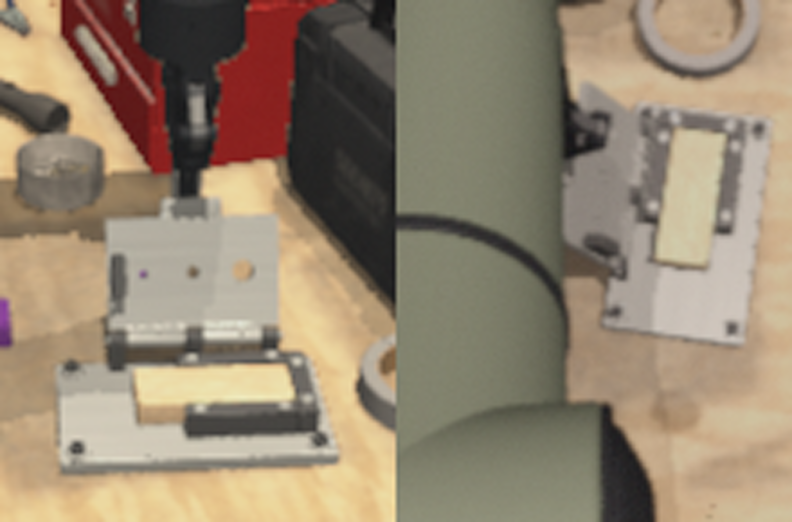

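The finger is behind the tab (185,195), and the offcut is against the stop with no gap visible in either view. Swinging the leaf up towards vertical.

```bash
python3 -m pendant '[{"delta_pos":[0,-0.006,0],"yaw":0},{"delta_pos":[0,-0.014,0],"yaw":0},{"delta_pos":[0,-0.022,0],"yaw":0},{"delta_pos":[0,-0.03,0],"yaw":0},{"delta_pos":[0,-0.038,0],"yaw":0},{"delta_pos":[0,-0.046,0],"yaw":0},{"delta_pos":[0,-0.052,0],"yaw":0},{"delta_pos":[0,-0.058,0],"yaw":0}]'; python3 go.py 6,37,113
```

```text
clock: 11.3
tool_pos: [588.1, 22.5, 123.9]
tcp_rot: [-0.0, 0.095, 0.995, 0.0]
wrist_force: [0.8, 2.8, 2.8]
width: 0.002
grip_force: 1.5
t 11.3 jig 4.9 63.2 tip z 104.9 F [0.8 2.8 2.8] w 0.0018705254070652767
yaw -0.001
6,37,113 world [584.  -3. 132.] delta [-0.0011 -0.0262 -0.0081]
```

```bash
python3 -m pendant '[{"delta_pos":[0,-0.005,0],"yaw":0},{"delta_pos":[0,-0.01,0],"yaw":0},{"delta_pos":[0,-0.016,0],"yaw":0},{"delta_pos":[0,-0.022,0],"yaw":0},{"delta_pos":[0,-0.028,0],"yaw":0},{"delta_pos":[0,-0.034,0],"yaw":0},{"delta_pos":[0,-0.04,0],"yaw":0},{"delta_pos":[0,-0.04,0],"yaw":0}]'; python3 go.py 6,7,100 6,-8,90 6,-20,77 6,-30,60; python3 - <<'E'
from h import *
snap('side','s3')
im=load('s3')['frame'][120:265,255:365,::-1]
cv2.imwrite('pics/c3.png',cv2.resize(im,None,fx=4,fy=4,interpolation=cv2.INTER_CUBIC))
E
```

```text
clock: 12.3
tool_pos: [580.6, -17.4, 124.1]
tcp_rot: [0.0, 0.096, 0.995, -0.001]
wrist_force: [0.4, -0.2, -1.0]
width: -0.0
grip_force: 0.0
t 12.3 jig 5.2 22.6 tip z 105.1 F [ 0.4 -0.2 -1. ] w -0.00016655900217354153
yaw -0.003
6,7,100 world [579. -33. 119.] delta [-0.0009 -0.0156  0.0051]
6,-8,90 world [576. -48. 109.] delta [-0.0009 -0.0306  0.0152]
6,-20,77 world [573. -59.  96.] delta [-0.0009 -0.0426  0.0282]
6,-30,60 world [571. -69.  79.] delta [-0.0009 -0.0526  0.0452]
```

View pics/c3.png

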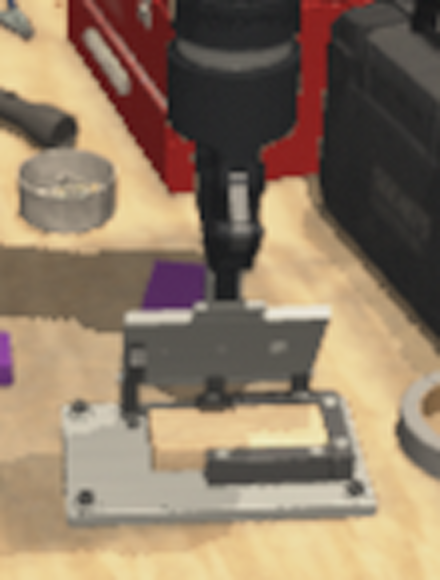

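The leaf has passed vertical (free edge at (225,312)), with the finger behind it. Following the arc down.

```bash
python3 -m pendant '[{"delta_pos":[0,-0.008,0.002],"yaw":0},{"delta_pos":[0,-0.016,0.005],"yaw":0},{"delta_pos":[0,-0.024,0.01],"yaw":0},{"delta_pos":[0,-0.031,0.015],"yaw":0},{"delta_pos":[0,-0.037,0.021],"yaw":0},{"delta_pos":[0,-0.043,0.028],"yaw":0},{"delta_pos":[0,-0.048,0.036],"yaw":0},{"delta_pos":[0,-0.053,0.045],"yaw":0}]'; python3 go.py 6,-35,45 6,-35,41
```

```text
clock: 13.35
tool_pos: [570.6, -68.9, 78.4]
tcp_rot: [0.0, 0.095, 0.995, -0.0]
wrist_force: [0.5, 1.1, 1.5]
width: -0.001
grip_force: 0.7
t 13.35 jig 5.1 -29.8 tip z 59.4 F [0.5 1.1 1.5] w -0.000593918523984892
yaw -0.001
6,-35,45 world [571. -74.  64.] delta [-0.0009 -0.0052  0.0144]
6,-35,41 world [571. -74.  60.] delta [-0.0009 -0.0052  0.0184]
```

```bash
python3 -m pendant '[{"delta_pos":[0,-0.001,0.003],"yaw":0},{"delta_pos":[0,-0.002,0.006],"yaw":0},{"delta_pos":[0,-0.003,0.009],"yaw":0},{"delta_pos":[0,-0.004,0.012],"yaw":0},{"delta_pos":[0,-0.005,0.014],"yaw":0},{"delta_pos":[0,-0.005,0.016],"yaw":0},{"delta_pos":[0,-0.005,0.018],"yaw":0},{"delta_pos":[0,-0.005,0.018],"yaw":0}]'; python3 go.py; python3 -m pendant '[{"delta_pos":[0,0,0.001],"yaw":0},{"delta_pos":[0,0,0.002],"yaw":0},{"delta_pos":[0,0,0.003],"yaw":0},{"delta_pos":[0,0,0.003],"yaw":0},{"delta_pos":[0,0,0.003],"yaw":0},{"delta_pos":[0,0,0.003],"yaw":0},{"delta_pos":[0,0,0.003],"yaw":0},{"delta_pos":[0,0,0.003],"yaw":0}]'; python3 go.py
```

```text
clock: 14.35
tool_pos: [569.7, -73.5, 60.8]
tcp_rot: [-0.0, 0.095, 0.995, -0.0]
wrist_force: [-0.7, 0.8, -0.8]
width: -0.001
grip_force: 0.0
t 14.35 jig 5.0 -34.5 tip z 41.8 F [-0.7  0.8 -0.8] w -0.0005955553217016489
yaw -0.001
clock: 15.35
tool_pos: [569.7, -73.5, 59.6]
tcp_rot: [0.0, 0.095, 0.995, -0.0]
wrist_force: [-4.0, 0.6, 13.7]
width: -0.002
grip_force: 7.0
t 15.35 jig 5.0 -34.5 tip z 40.6 F [-4.   0.6 13.7] w -0.0020371136678974124
yaw -0.001
```

Stopped at tip height 40.6 mm (leaf top 41) with 14 N: closed. Raising and going over the bush.

```bash
python3 -m pendant '[{"delta_pos":[0,0,-0.01],"yaw":0},{"delta_pos":[0,0,-0.025],"yaw":0},{"delta_pos":[0,0,-0.04],"yaw":0},{"delta_pos":[0,0,-0.055],"yaw":0},{"delta_pos":[0,0,-0.06],"yaw":0},{"delta_pos":[0,0,-0.06],"yaw":0},{"delta_pos":[0,0,-0.06],"yaw":0},{"delta_pos":[0,0,-0.06],"yaw":0}]'; python3 go.py 42,0,69.5; python3 - <<'E'
from h import *
from fit import jw
p=np.load('p.npy')
for n,t in(('side','s4'),('top','t4')):
    d=snap(n,t); print(t,w2pix(d,jw(p,[[42,0,44.5],[6,0,44.5],[-30,0,44.5]])).round(1).tolist())
x0,y0=265,195
a=cv2.resize(load('s4')['frame'][195:265,265:365,::-1],None,fx=4,fy=4,interpolation=cv2.INTER_CUBIC)
b=cv2.resize(load('t4')['frame'][150:220,240:340,::-1],None,fx=4,fy=4,interpolation=cv2.INTER_CUBIC)
cv2.imwrite('pics/c4.png',np.hstack([a,b]))
E
```

```text
clock: 16.35
tool_pos: [569.3, -73.2, 117.4]
tcp_rot: [-0.001, 0.095, 0.995, 0.0]
wrist_force: [-0.9, 0.4, -0.8]
width: -0.001
grip_force: 0.0
t 16.35 jig 4.6 -34.3 tip z 98.4 F [-0.9  0.4 -0.8] w -0.0007344832140782063
yaw -0.001
42,0,69.5 world [613. -47.  88.] delta [-0.0374  0.0343  0.0288]
s4 [[324.7, 222.1], [310.4, 222.5], [296.0, 223.0]]
t4 [[288.4, 178.3], [286.7, 190.4], [284.9, 202.6]]
```

View pics/c4.png

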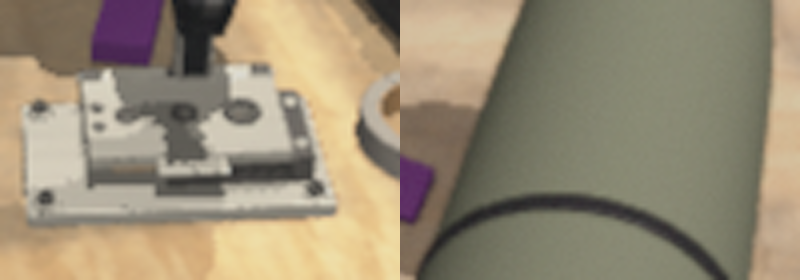

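The leaf lies flat, with the widest bush at crop (242,110), i.e. (325.5,222.5) against a prediction of (324.7,222.1), so it agrees within about 2 mm. Moving over it.

```bash
python3 -m pendant '[{"delta_pos":[-0.008,0.008,0],"yaw":0},{"delta_pos":[-0.018,0.017,0],"yaw":0},{"delta_pos":[-0.028,0.026,0.005],"yaw":0},{"delta_pos":[-0.035,0.032,0.012],"yaw":0},{"delta_pos":[-0.038,0.034,0.02],"yaw":0},{"delta_pos":[-0.038,0.034,0.026],"yaw":0},{"delta_pos":[-0.038,0.034,0.028],"yaw":0},{"delta_pos":[-0.038,0.034,0.028],"yaw":0}]'; python3 go.py 43,0,69.5; python3 -m pendant '[{"delta_pos":[0,0,0],"yaw":0},{"delta_pos":[0,0,0],"yaw":0},{"delta_pos":[0,0,0],"yaw":0},{"delta_pos":[0,0,0],"yaw":0},{"delta_pos":[0,0,0],"yaw":0},{"delta_pos":[0,0,0],"yaw":0},{"delta_pos":[0,0,0],"yaw":0},{"delta_pos":[0,0,0],"yaw":0}]'; python3 go.py 43,0,69.5;python3 - <<'E'
from h import *
snap('side','s5')
cv2.imwrite('pics/c5.png',cv2.resize(load('s5')['frame'][165:265,265:365,::-1],None,fx=5,fy=5,interpolation=cv2.INTER_CUBIC))
E
```

```text
clock: 17.45
tool_pos: [613.2, -47.3, 89.9]
tcp_rot: [-0.0, 0.095, 0.995, -0.0]
wrist_force: [0.4, -0.4, 0.3]
width: -0.001
grip_force: 0.0
t 17.45 jig 42.8 -0.6 tip z 70.9 F [ 0.4 -0.4  0.3] w -0.0009142905496757862
yaw -0.002
43,0,69.5 world [614. -47.  88.] delta [-0.0002  0.0006  0.0014]
clock: 18.45
tool_pos: [613.5, -47.1, 89.9]
tcp_rot: [-0.0, 0.095, 0.995, 0.0]
wrist_force: [-0.4, 0.0, 0.3]
width: -0.001
grip_force: 0.0
t 18.45 jig 43.0 -0.3 tip z 70.9 F [-0.4  0.   0.3] w -0.0005053426591725709
yaw -0.001
43,0,69.5 world [614. -47.  88.] delta [0.     0.0003 0.0014]
```

View pics/c5.png

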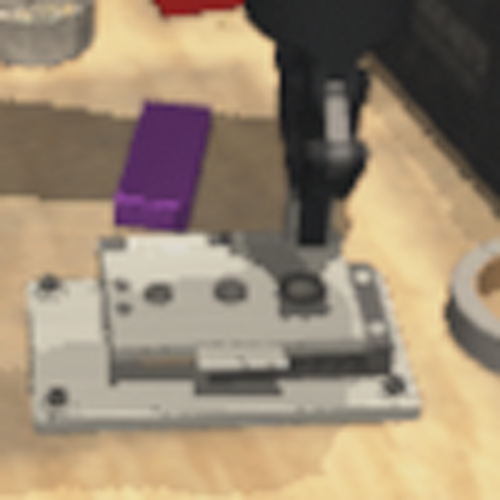

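```bash
python3 - <<'E'
from h import *
from fit import jw
p=np.load('p.npy');d=load('s5')
print(((w2pix(d,jw(p,[[43,-.3,70.9],[54,-.3,70.9],[32,-.3,70.9],[42,0,44.5]]))-[265,165])*5).round(0).tolist())
E
python3 -m pendant '[{"delta_pos":[0,0,0],"yaw":0},{"delta_pos":[0,0,0],"yaw":0},{"delta_pos":[0,0,0],"yaw":0},{"delta_pos":[0,0,0],"yaw":0},{"delta_pos":[0,0,0],"yaw":0},{"delta_pos":[0,0,0],"yaw":0},{"delta_pos":[0,0,0],"yaw":0},{"delta_pos":[0,0,0],"yaw":0}]'
```

```text
[[304.0, 243.0], [326.0, 242.0], [282.0, 244.0], [299.0, 285.0]]
clock: 19.5
tool_pos: [613.5, -47.1, 90.0]
tcp_rot: [0.0, 0.095, 0.995, -0.0]
wrist_force: [0.1, 0.5, -0.2]
width: 0.0
grip_force: 0.0
```

Vision puts the tip about 3–4 mm too far along jig x; the contact measurement puts it near 0. I'll move back 2 mm and hold.

```bash
python3 -m pendant '[{"delta_pos":[0.001,0,0],"yaw":0},{"delta_pos":[0.002,0,0],"yaw":0},{"delta_pos":[0.002,0,0],"yaw":0},{"delta_pos":[0.002,0,0],"yaw":0},{"delta_pos":[0.002,0,0],"yaw":0},{"delta_pos":[0.002,0,0],"yaw":0},{"delta_pos":[0.002,0,0],"yaw":0},{"delta_pos":[0.002,0,0],"yaw":0}]'
for i in 1; do :; done
python3 -m pendant '[{"delta_pos":[0,0,0],"yaw":0},{"delta_pos":[0,0,0],"yaw":0},{"delta_pos":[0,0,0],"yaw":0},{"delta_pos":[0,0,0],"yaw":0},{"delta_pos":[0,0,0],"yaw":0},{"delta_pos":[0,0,0],"yaw":0},{"delta_pos":[0,0,0],"yaw":0},{"delta_pos":[0,0,0],"yaw":0}]' >/dev/null
python3 -m pendant '[{"delta_pos":[0,0,0],"yaw":0},{"delta_pos":[0,0,0],"yaw":0},{"delta_pos":[0,0,0],"yaw":0},{"delta_pos":[0,0,0],"yaw":0},{"delta_pos":[0,0,0],"yaw":0},{"delta_pos":[0,0,0],"yaw":0},{"delta_pos":[0,0,0],"yaw":0},{"delta_pos":[0,0,0],"yaw":0}]' >/dev/null
python3 -m pendant '[{"delta_pos":[0,0,0],"yaw":0},{"delta_pos":[0,0,0],"yaw":0},{"delta_pos":[0,0,0],"yaw":0},{"delta_pos":[0,0,0],"yaw":0},{"delta_pos":[0,0,0],"yaw":0},{"delta_pos":[0,0,0],"yaw":0},{"delta_pos":[0,0,0],"yaw":0},{"delta_pos":[0,0,0],"yaw":0}]'
python3 go.py; python3 -c "
from rig import env
print(env.sign_off())"
```

```text
clock: 20.5
tool_pos: [611.5, -46.8, 90.0]
tcp_rot: [-0.0, 0.095, 0.995, -0.0]
wrist_force: [-0.6, -0.5, 0.7]
width: -0.003
grip_force: 0.0
clock: 23.5
tool_pos: [611.5, -46.8, 90.0]
tcp_rot: [-0.0, 0.095, 0.995, -0.0]
wrist_force: [-0.1, 0.3, 0.0]
width: -0.003
grip_force: 0.0
t 23.5 jig 41.0 -0.3 tip z 71.0 F [-0.1  0.3  0. ] w -0.003326110788980962
yaw -0.001
the job is handed in; nothing more can be done
None
```

I pushed the offcut home against the stop, closed the leaf flat, and handed the job in at 23.5 s with the shut fingertips held still about 26 mm above the widest bush, within a few mm of its centre; the sign-off gave no verdict.

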